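# Lock a tyre lever in the cam vise

### The job

Lay the tyre lever in the open channel of the little cam vise, spoon end sticking out along the rail and its square tail pushed right up against the end stop, so that its spoon can be filed. Then swing the vise's cam handle past centre and press it firmly home on its stop, with about 15 N for half a second (never push any part of the vise with more than 25 N), and let go. Leave the bottle, the dish and the pump can alone.

Things in the scene. Friction and masses are not known exactly. Their poses are not given: they have to be found in the camera images.
- vise: Dark steel cam vise fixed to the shelf. Origin on the shelf under the channel, z up. Channel along its x at y = 0, floor 12 mm up, open above and to -x. Fixed jaw y +11 to +29, x -10 to +45, top 36 mm up. Moving jaw: rubber face at y -11, x -8 to +34, top 33; closing, it comes 11 mm to +y and presses with about 10 N by a spring. Base plate 12 mm high, x -15 to +47, y -82 to +38.
- stop (a point): On the vise: foot of the end stop's face, on the channel floor, at vise x +37, y 0, z 12 mm. The stop is a wall across the channel, 22 mm high; the tail is to touch it.
- rail (a point): On the vise: top of the rest rail at vise x -60, y 0, z 12 mm. The rail is 12 mm wide and 12 mm high, level with the channel floor, and runs from the base plate out to x -115 mm; beside it is free room for the fingers.
- pin (a point): On the vise: upright pin of the cam handle, at vise x +15, y -55 mm, at the height of the handle's axis (z 46 mm). The handle is a straight level round steel bar 12 mm thick, reaching 100 mm from the pin, with a 16 mm ball on its end. Under it stands a round boss, 36 mm across, 39 mm high.
- cam (a joint): Cam angle (rad), 0 (open) to 1.75 (home stop), growing anticlockwise from above; starts at 0 to 0.07. Handle direction in the vise's frame, from +x towards +y, is this angle - 1.75. Open it points to -y, home to +x. But the handle is set on the cam up to 0.2 rad off this, either way, differently each time, and no reading shows it. Home counts from 1.71.
- home (a point): On the vise: where the handle's axis, 75 mm from the pin, lies at home (vise x +90, y -55, z 46 mm), if set true. Pushed 75 mm out, the handle resists with up to 14 N, most near joint 0.45; centre is 0.875; soon after it snaps on by itself but may stall up to 0.15 rad short of home; about 3 N of friction holds it where left. The home stop is hard.
- tyre_lever: Loose steel tyre lever, 150 mm long, 110 g, lying flat. Origin at the middle of its length, on its underside. Along its x axis: a plain bar 14 mm wide and 8 mm thick from x = -43 to +75 mm ending in a square tail at +x; a spoon 19 mm wide, 4 mm thick towards -x. Weight balanced about 5 mm to +x of the origin. At the start it lies on the shelf left of the vise.
- tail (a point): Centre of the square tail's end face of the tyre lever (origin +75 mm along its x, 4 mm above its underside).
- bottle: Blue plastic bottle with twist cap, 60 mm across, 170 mm tall, to be left alone. Origin at the centre of its underside.
- dish: White ceramic dish, 100 mm across, 30 mm tall, to be left alone. Origin at the centre of its underside.
- pump_can: Steel pump can with a spout and thumb lever, 70 mm across, about 130 mm tall, to be left alone. Origin at the centre of its underside.
There are look-alikes about, which are no part of the job. Several things look just like the tyre_lever: the one meant starts farthest to the robot's left.

How it is judged:
On the way, in this order (a step that is already met when the one before it is completed fails the run):
1. the tyre lever lies in the channel, flat, its tail within 4 mm of the end stop, the handle still open (x of tail in the frame of vise above 0.033 m and y of tail in the frame of vise between -0.011 and 0.011 m and z of tail in the frame of vise below 0.019 m and angle between the x axis of tyre_lever and the x axis of vise, either way round below 0.2 rad and value of joint cam below 0.5 rad), for 0.1 s.
2. the handle is pressed home on its stop with 10 N or more for 0.2 s (value of joint cam above 1.71 rad and contact force between the fingers and vise above 10 N and x of tail in the frame of vise above 0.033 m), for 0.2 s.
At the end, for the whole second after the job is handed in: The cam handle is home (1.71 rad or more of 1.75), the tyre lever lies flat at rest in the channel, clamped against the fixed jaw (straight within 0.08 rad), its tail within 4 mm of the end stop; nothing is touched by the robot (value of joint cam above 1.71 rad and x of tail in the frame of vise above 0.033 m and z of tail in the frame of vise between 0.013 and 0.019 m and y of tail in the frame of vise between 0 and 0.007 m and angle between the x axis of tyre_lever and the x axis of vise, either way round below 0.08 rad and linear speed of tyre_lever below 0.02 m/s).
It fails at once if a finger pushes any part of the vise with more than 25 N (contact force between the fingers and vise above 25 N).
It fails at once if the bottle, dish or pump can is moved by more than 15 mm (distance of any of bottle, dish, pump_can from where it was at the start of the episode above 0.015 m).
It also fails if it takes over 72 s, if anything falls off the work surface, if the arm or the gripper's body presses on something with over 40 N, if the wrist force passes 120 N, or if a joint passes its speed limit or range.

### The arm

A 6-joint arm with a two-finger parallel gripper is mounted at the origin on the work surface. World frame = base frame: x ahead of the robot, y to its left, z up, the work surface at z = 0. Lengths are in m, angles in rad, forces in N, time in s.
With the tool pointing down it reaches from about 0.3 to 0.875 m from the base axis. Payload 6.4 kg.
Tool frame: the origin (TCP) lies at the very end of the fingers, on their centre line; the grasp point (between the pads) lies 19 mm behind it; z points along the fingers, y is the line along which they close (so a half turn about z gives the same grasp; the last joint's range is limited). The gripper opens to 85 mm and grips with 20 to 120 N. Pads are 22 mm wide; open, the fingers measure 114 mm over their backs; the gripper's body (76 mm by 85 mm) begins 54 mm behind the grasp point. The pads swing forward as they close: fully open they stand 13 mm farther back than shut.
Start: joints at [1.033, 0.181, 1.607, -0, 1.354, -0.206], TCP at [0.187, 0.544, 0.231] pointing down, gripper open.
Joint ranges: [-2.99, 2.99], [-0.89, 2.07], [0.3, 2.58], [-1.14, 4.28], [0, 2.63], [-3.12, 3.12]. Speed limits (rad/s): [2.57, 2.57, 3.01, 3.14, 3.14, 3.14].

### API

Orientations are given as a unit quaternion [w, x, y, z].
In Python, from bench import ctrl, camera, calibration, order, outline_of gives the robot as it stands.
- The arm moves only by the tool move_arm, never from a script. Its argument "series" is a list that holds one entry, the list of rows, each a list of 5 numbers: the opening, from 0 (shut) to 1 (fully open), then the shift along the tool's x, y, z in mm, then the turn about the tool's z in rad. A call has exactly 10 rows; each row is the pose to reach, as a shift and turn from the pose commanded when the call began, along the tool's axes at that moment; what a row does not reach only later rows make up. A row lasts 1/12 s, in which the tool goes at most 41.7 mm and 7.16 degrees, less where a joint would pass 70% of its speed; a pose out of reach is approached as far as the arm can. A call with a gripper value outside its range is refused whole. The fingers move at their own pace and stop on an object; the grip force is fixed at half the most. Time passes only in rows, so rows that repeat a pose let the fingers close, or fill a call up. It gives the time, the measured TCP pose, the force, the opening and the grip force at its end, in the units of the state.
- ctrl.get_obs(): the state, without advancing time (a new reading comes with each control period).
- camera(name): name is "side" or "top"; returns (picture, depth): 420x560x3 uint8, blue, green, red; 420x560 float32, m along the optical axis (not along the pixel's ray), 0 where there is no reading.
- calibration(name): a dict with "intrinsics" (3x3 intrinsics, pixels), "k1" (the pictures are not rectified: a ray, as slopes to the right and down, at radius r is drawn at 1 + k1 r^2 times it, then the intrinsics apply), "rvec" (rotation vector, rad) and "tvec" (3), from world to camera coordinates, as OpenCV has them. Camera axes: x right, y down, z forward; pixel columns grow to the right and rows downward; lengths in m; the calibration is good to about 2 mm. A picture is of the moment at which its call begins. calibration takes no time and is no camera call.
- order.hand_in(): hands the job in; it is judged then, once.
Trained networks look in the newest picture that a camera, given by its name, has taken for a name from the list of things; names that differ only in an ending like _2 or _b are one class to them, and where a whole thing is asked for, a point or a joint stands for the part that bears it (a point fixed in the world has none). Each returns a list of dicts, best first, with "conf" (0 to 1); they miss things now and then, are a little off and sometimes report something else, mostly with a low value. They report only what shows in the picture. A call takes as long as a camera call. They do not tell look-alikes from the thing itself.
- outline_of(target, camera): "region" (420x560 bool, what is visible of it) and "bbox" ([centre column, centre row, width, height] in pixels, round what is visible of it).
The state is a dict: "time_s": time; "q": joint angles; "dq": joint speeds; "joint_efforts": joint torques, N m; "eef_pos": TCP position; "eef_rot": TCP orientation; "wrist_force": force on the tool from outside, world axes, zero at the start; "torque": the same for the moment, N m; "opening": opening from 0.0 (shut) to 1.0 (fully open); "grasp_force": force on a finger pad.
Only numpy, scipy, OpenCV 4.12 (cv2) and the standard library are available. Lean on these libraries where they do the work, as an engineer would, in place of code of your own. Each camera call takes 0.05 s, during which the arm holds its last target. There are 200 camera calls.

## Working session

There is one attempt and no reset: what is moved stays moved. The work goes in short steps, Python scripts to look and compute and a tool call to move; the robot and the scene stay as the last step left them, time stands still between calls to the robot, and variables do not carry over. Pictures are saved under pics/ and viewed, at most 10 in all, crops included, and the job is handed in when it is done.

Besides the shell and the picture viewer there is one more tool, called after "Request:" by a JSON object that holds its "method" and its "body", one argument or row to a line. move_arm: Moves the arm, as the interface text tells. Its arguments: {"type":"object","properties":{"series":{"type":"array","items":{"type":"array","items":{"type":"array","items":{"type":"number"}}}}},"required":["series"]}

```bash
mkdir -p pics
cat > h.py <<'E'
import numpy as np, cv2
from bench import ctrl, camera, calibration, order, outline_of
from scipy.spatial.transform import Rotation as R
def cal(n):
    c=calibration(n); return np.array(c["intrinsics"]),c["k1"],cv2.Rodrigues(np.array(c["rvec"],float))[0],np.array(c["tvec"],float).ravel()
def rays(n,uv):
    K,k1,Rm,t=cal(n); uv=np.array(uv,float).reshape(-1,1,2)
    p=cv2.undistortPoints(uv,K,np.array([k1,0,0,0,0.]))[:,0]
    return np.c_[p,np.ones(len(p))]
def world(n,uv,d):
    K,k1,Rm,t=cal(n); return (rays(n,uv)*np.array(d).reshape(-1,1)-t)@Rm
def atz(n,uv,z):
    K,k1,Rm,t=cal(n); r=rays(n,uv)@Rm; c=-t@Rm
    return c+r*((z-c[2])/r[:,2])[:,None]
def cloud(n,d,mask):
    v,u=np.nonzero(mask&(d>0)); return world(n,np.c_[u,v],d[v,u]),np.c_[u,v]
def proj(n,P):
    K,k1,Rm,t=cal(n); return cv2.projectPoints(np.array(P,float).reshape(-1,1,3),cv2.Rodrigues(Rm)[0],t,K,np.array([k1,0,0,0,0.]))[0][:,0]
E
python3 - <<'E'
from h import *
for n in ("side","top"):
    im,d=camera(n); cv2.imwrite(f"pics/{n}0.png",im); np.save(f"{n}0.npy",d)
    K,k1,Rm,t=cal(n); print(n,"cam at",-t@Rm, K[0,0])
    for T in ("tyre_lever","vise","cam","bottle","dish","pump_can"):
        for r in outline_of(T,n):
            P,_=cloud(n,d,r["region"]); 
            print(T,round(r["conf"],2),np.round(r["bbox"]),np.round(np.median(P,0),3) if len(P) else None, np.round(np.ptp(P,axis=0),3) if len(P) else None)
print(ctrl.get_obs())
E
```

```text
side cam at [ 0.36004891 -0.6326212   0.86007528] 426.41652917496003
tyre_lever 0.83 [295. 193.  58.  16.] [0.613 0.096 0.007] [0.15  0.042 0.02 ]
tyre_lever 0.72 [197. 198.  38.  34.] [0.367 0.145 0.007] [0.081 0.141 0.013]
tyre_lever 0.6 [395. 258.  14.  50.] [ 0.792 -0.175  0.007] [0.055 0.145 0.014]
tyre_lever 0.54 [242. 166.  53.  14.] [0.501 0.236 0.007] [0.135 0.084 0.016]
vise 0.7 [268. 262.  77.  72.] [ 0.528 -0.089  0.016] [0.168 0.211 0.061]
cam 0.62 [290. 272.  16.  43.] [ 0.531 -0.156  0.05 ] [0.035 0.107 0.058]
bottle 0.7 [340. 149.  24.  57.] [0.758 0.128 0.088] [0.057 0.048 0.173]
dish 0.63 [297. 130.  34.  20.] [0.71  0.337 0.017] [0.095 0.1   0.033]
pump_can 0.78 [303. 365.  57.  48.] [ 0.472 -0.37   0.068] [0.091 0.094 0.134]
top cam at [0.43010812 0.0016898  1.12819822] 429.4046298599471
tyre_lever 0.94 [220. 298.  56.  30.] [0.367 0.144 0.008] [0.076 0.132 0.018]
tyre_lever 0.86 [338. 132.  53.  19.] [ 0.791 -0.172  0.009] [0.052 0.137 0.015]
tyre_lever 0.6 [240. 196.   9.  59.] [0.629 0.095 0.008] [0.148 0.024 0.014]
tyre_lever 0.59 [188. 241.  34.  55.] [0.504 
[... 469 characters left out ...]
65 0.188 0.062]
{'time_s': 0.7, 'q': array([ 1.03270032e+00,  1.80762005e-01,  1.60698463e+00, -2.38343017e-05,
        1.35380022e+00, -2.06301965e-01]), 'dq': array([ 0.00117937, -0.00102954,  0.00061937, -0.00030066,  0.00022824,
       -0.00029106]), 'joint_efforts': array([ 4.41362918e-04, -4.44704711e+01, -3.51621759e+01, -1.59455967e-04,
        2.22725803e-04,  1.96478857e-05]), 'eef_pos': array([0.18730419, 0.54366241, 0.23131728]), 'eef_rot': array([1.91689054e-05, 1.65134575e-01, 9.86271044e-01, 1.71000169e-05]), 'wrist_force': array([ 0.76398114,  0.48591017, -0.09153171]), 'torque': array([-0.02752045, -0.04016797, -0.04760191]), 'grasp_force': 0.0, 'opening': 1.001996391053462}
```

View pics/top0.png

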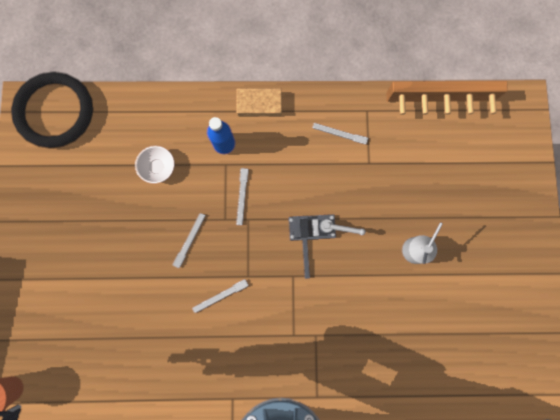

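View pics/side0.png

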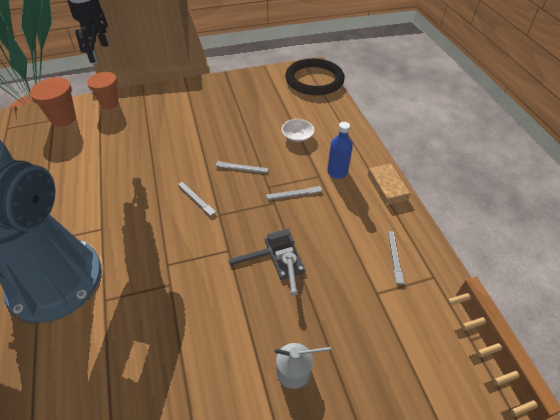

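The top view shows the vise at pixel (315,230) with its rail running toward the robot to (307,275) and its handle pointing right to (363,232). The leftmost lever lies at (190,240), with its spoon end seemingly at (178,265). Next I'll measure both more closely.

```bash
cat >> h.py <<'E'
from scipy.optimize import minimize
def hmodel(p):  # vise-frame xy (m) -> height, nan = unknown
    x,y=p[:,0]*1e3,p[:,1]*1e3; h=np.zeros(len(p))
    def box(x0,x1,y0,y1,z): h[(x>x0)&(x<x1)&(y>y0)&(y<y1)]=z
    box(-115,-15,-6,6,12); box(-15,47,-82,38,12); box(-10,45,11,29,36); box(37,45,-11,11,34); box(-8,34,-25,-11,33)
    h[np.hypot(x-15,y+55)<18]=39
    h[(np.hypot(x-15,y+55)>17)&(y<-35)&(x>-30)&(x<60)&(y<-72)]=np.nan
    return h/1e3
def tovise(P,s):
    c,sn=np.cos(s[2]),np.sin(s[2]); d=P[:,:2]-s[:2]; return np.c_[d@[c,sn],d@[-sn,c]]
def toworld(p,s):
    c,sn=np.cos(s[2]),np.sin(s[2]); p=np.array(p,float); return np.array([s[0]+c*p[0]-sn*p[1],s[1]+sn*p[0]+c*p[1]])
def move_to(xy,z,yaw=None,o=None):
    """shift mm in tool frame and turn so that tool x axis has world yaw"""
    o=o or ctrl.get_obs(); Rt=R.from_quat(np.roll(o["eef_rot"],-1)).as_matrix()
    s=Rt.T@(np.r_[xy,z]-o["eef_pos"])*1e3
    y0=np.arctan2(Rt[1,0],Rt[0,0]); t=None
    if yaw is not None: t=-((yaw-y0+np.pi/2)%np.pi-np.pi/2)
    return np.round(s,1),t,y0
E
python3 - <<'E'
from h import *
out=[]
for n in ("top","side"):
    im=cv2.imread(f"pics/{n}0.png"); d=np.load(f"{n}0.npy")
    M=np.ones(d.shape,bool); P,uv=cloud(n,d,M)
    k=(abs(P[:,0]-.53)<.2)&(abs(P[:,1]+.08)<.16)&(P[:,2]<.07); Q=P[k]
    def f(s):
        h=hmodel(tovise(Q,s)); e=np.abs(Q[:,2]-h); e[np.isnan(e)]=.004; return np.minimum(e,.015).mean()
    best=min((minimize(f,[x,y,a],method="Nelder-Mead",options=dict(initial_simplex=[[x,y,a],[x+.01,y,a],[x,y+.01,a],[x,y,a+.08]])) for x in (.51,.53,.55) for y in (-.08,-.06,-.04) for a in (-.1,.1)),key=lambda r:r.fun)
    s=best.x; print(n,"vise",s.round(4),best.fun)
    # handle points: z about .052
    v=tovise(Q,s); r=v-[.015,-.055]; rr=np.hypot(*r.T); m=(rr>.03)&(rr<.11)&(Q[:,2]>.042)&(Q[:,2]<.06)&(v[:,1]<-.07)
    print("handle ang",np.median(np.arctan2(r[m,1],r[m,0])),m.sum(),"maxr",rr[m].max() if m.any() else 0)
    # floor height check & rail
    print("table z",np.median(P[(abs(P[:,0]-.45)<.03)&(abs(P[:,1]-.1)<.02)][:,2]))
    k=(P[:,1]>.17)&(P[:,1]<.30)&(abs(P[:,0]-.5)<.1)&(P[:,2]>.003)&(P[:,2]<.03); L=P[k]; c=L[:,:2].mean(0)
    u=np.linalg.svd(L[:,:2]-c,full_matrices=False)[2][0]; u*=np.sign(u[0]); a=(L[:,:2]-c)@u; b=(L[:,:2]-c)@[-u[1],u[0]]
    print("lever",c.round(4),"mid",(c+u*(np.percentile(a,1)+np.percentile(a,99))/2).round(4),"ang",np.arctan2(u[1],u[0]).round(3),"len",np.ptp(a),"w by pos",[(round(np.std(b[(a>q)&(a<q+.025)])*3.46,4),round(np.median(L[(a>q)&(a<q+.025),2]),4)) for q in (-.075,-.05,-.025,0,.025,.05)])
im=cv2.imread("pics/top0.png")
a=cv2.resize(im[200:285,280:375],None,fx=5,fy=5,interpolation=cv2.INTER_CUBIC); b=cv2.resize(im[205:275,165:215],None,fx=6,fy=6,interpolation=cv2.INTER_CUBIC)
c=np.zeros((425,775,3),np.uint8); c[:425,:475]=a; c[:420,475:775]=b; cv2.imwrite("pics/crop0.png",c)
E
```

```text
top vise [ 0.5209 -0.0679  0.0522] 0.002039984913263669
handle ang -1.8233249647274272 133 maxr 0.09874054843259505
table z 0.0006354812700851438
lever [0.5032 0.2307] mid [0.5013 0.2312] ang -0.268 len 0.2193077080742032 w by pos [(np.float64(0.1022), np.float64(0.0067)), (np.float64(0.0828), np.float64(0.0064)), (np.float64(0.0898), np.float64(0.0053)), (np.float64(0.0981), np.float64(0.0058)), (np.float64(0.0833), np.float64(0.0061)), (np.float64(0.1022), np.float64(0.0056))]
side vise [ 0.523  -0.0641  0.0521] 0.0019703480891203194
handle ang -1.8184476612298721 168 maxr 0.10297350285484319
table z -0.00032154920370364447
lever [0.5063 0.2354] mid [0.4995 0.2382] ang -0.384 len 0.19506437440448487 w by pos [(np.float64(0.0426), np.float64(0.0086)), (np.float64(0.0459), np.float64(0.0072)), (np.float64(0.0654), np.float64(0.0066)), (np.float64(0.0603), np.float64(0.0067)), (np.float64(0.063), np.float64(0.0068)), (np.float64(0.0766), np.float64(0.0068))]
```

View pics/crop0.png

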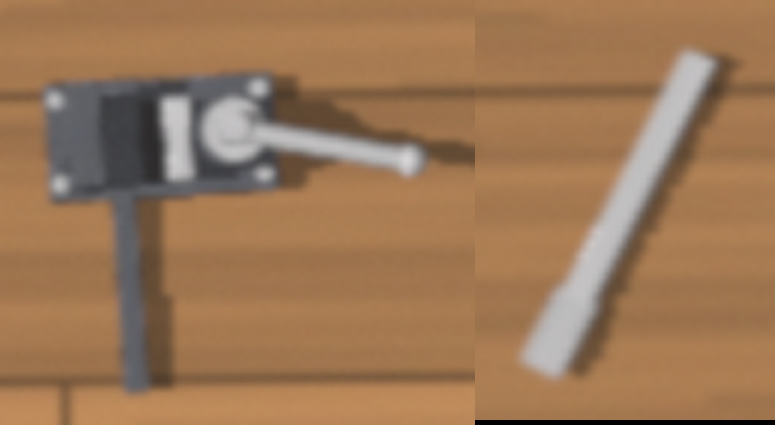

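The crop shows the lever's spoon at the lower left, about full-image (174,263), and its square tail at the upper right, about (202,215). The rail runs straight from (304.5,239) to (307,278). The depth readings are noisy, so I'll refine from colour.

Run:
```python
from h import *
for n in ("top","side"):
    im=cv2.imread(f"pics/{n}0.png").astype(int); big=cv2.resize(im.astype(np.uint8),None,fx=4,fy=4,interpolation=cv2.INTER_CUBIC)
    sat=(big.max(2).astype(int)-big.min(2)); 
    def pts(mask,z):
        v,u=np.nonzero(mask); return atz(n,np.c_[(u+.5)/4-.5,(v+.5)/4-.5],z)[:,:2]
    roi=np.zeros(sat.shape,bool); c=proj(n,[[.504,.232,.006]])[0]*4
    cv2_r=[int(c[0]-140),int(c[0]+140),int(c[1]-140),int(c[1]+140)]; roi[cv2_r[2]:cv2_r[3],cv2_r[0]:cv2_r[1]]=1
    m=(roi&(sat<45)&(big.max(2)>130)).astype(np.uint8); nl,lab,st,ce=cv2.connectedComponentsWithStats(m); k=np.argmin([np.hypot(*(ce[i]-c)) if st[i,4]>300 else 1e9 for i in range(1,nl)])+1
    p=pts(lab==k,.007).astype(np.float32); (cx,cy),wh,a=cv2.minAreaRect(p*1000)
    bx=cv2.boxPoints(((cx,cy),wh,a)); 
    cen=p.mean(0); e=p-cen; u=np.linalg.svd(e,full_matrices=False)[2][0]; u*=np.sign(u[0]); q=e@u; s=e@[-u[1],u[0]]
    bar=(q>-.03); f=np.polyfit(q[bar],s[bar],1); ang=np.arctan2(u[1],u[0])+f[0]
    mid=cen+u*(q.max()+q.min())/2+np.array([-u[1],u[0]])*f[1]
    print(n,"lever mid",mid.round(4),"ang",ang.round(4),"len",np.ptp(q).round(4),"rect",wh)
    # rail
    s0=np.array([.522,-.066,.052]); R0=[toworld([x/1e3,0],s0) for x in (-110,-20)]
    best=[]
    # rail mask: dark, low sat near
    v,u=np.nonzero((sat<45)&(big.max(2)<140)); P=atz(n,np.c_[(u+.5)/4-.5,(v+.5)/4-.5],.012)[:,:2]; w=tovise(P,s0)
    k=(w[:,0]>-.14)&(w[:,0]<-.03)&(abs(w[:,1])<.02); w=w[k]
    if k.sum()>50:
        f=np.polyfit(w[:,0],w[:,1],1); print("rail: end x",w[:,0].min().round(4),"slope",f.round(4),"width",[np.ptp(w[(abs(w[:,0]-x)<.01),1]).round(4) for x in (-.1,-.07,-.04)])
print(move_to([.5,.232],.1))
```

```text
top lever mid [0.5082 0.2317] ang -0.4529 len 0.1533 rect (21.374454498291016, 153.21324157714844)
rail: end x -0.1157 slope [ 0.0184 -0.001 ] width [np.float64(0.0251), np.float64(0.0163), np.float64(0.017)]
side lever mid [0.5088 0.2332] ang -0.4487 len 0.1531 rect (22.023685455322266, 153.10964965820312)
rail: end x -0.1162 slope [ 0.0107 -0.0053] width [np.float64(0.0275), np.float64(0.026), np.float64(0.026)]
(array([-397.2, -192.8,  131.3]), None, np.float64(2.8098037368420496))
```

Run:
```python
from h import *
print(move_to([.5085,.2325],.08,-.451), move_to([.5085,.2325],.003,-.451))
```

```text
(array([-405. , -189.6,  151.3]), np.float64(0.1192110832522566), np.float64(2.8098037368420496)) (array([-405. , -189.6,  228.3]), np.float64(0.1192110832522566), np.float64(2.8098037368420496))
```

Request:
{"method": "move_arm", "body": {
  "series": [
    [[0.5,-40,-19,10,0.02],[0.5,-80,-38,20,0.04],[0.5,-120,-57,40,0.06],[0.5,-160,-75,60,0.08],[0.5,-200,-94,80,0.1],[0.5,-240,-113,95,0.12],[0.5,-280,-132,110,0.119],[0.5,-320,-151,120,0.119],[0.5,-360,-170,135,0.119],[0.5,-395,-185,150,0.119]]
  ]
}}

```text
time_s: 1.53
eef_pos: [0.4707, 0.2681, 0.0963]
eef_rot: [0.0, 0.224, 0.975, 0.0]
wrist_force: [0.2, 1.3, 0.1]
opening: 0.497
grasp_force: 0.0
```

Run:
```python
from h import *
print(move_to([.5085,.2325],.003,-.451))
```

```text
(array([-49.5, -15.7,  93.3]), np.float64(0.00017895040412740926), np.float64(2.6907716039939205))
```

Request:
{"method": "move_arm", "body": {
  "series": [
    [[0.5,-25,-8,0,0],[0.5,-49,-16,10,0],[0.5,-49,-16,30,0],[0.5,-49,-16,45,0],[0.5,-49,-16,50,0],[0.5,-49,-16,50,0],[0.5,-49,-16,50,0],[0.5,-49,-16,50,0],[0.5,-49,-16,50,0],[0.5,-49,-16,50,0]]
  ]
}}

```text
time_s: 2.37
eef_pos: [0.5069, 0.2344, 0.0474]
eef_rot: [0.001, 0.223, 0.975, 0.0]
wrist_force: [0.2, 0.7, 0.4]
opening: 0.5
grasp_force: 0.0
```

Run:
```python
from h import *
print(move_to([.5085,.2325],.003,-.451))
```

```text
(array([-2.2, -1. , 44.4]), np.float64(0.0007942928664408377), np.float64(2.691386946456234))
```

Request:
{"method": "move_arm", "body": {
  "series": [
    [[0.5,-2,-1,15,0],[0.5,-2,-1,30,0],[0.5,-2,-1,40,0],[0.5,-2,-1,44,0],[0.3,-2,-1,44,0],[0,-2,-1,44,0],[0,-2,-1,44,0],[0,-2,-1,44,0],[0,-2,-1,44,0],[0,-2,-1,44,0]]
  ]
}}

```text
time_s: 3.2
eef_pos: [0.5083, 0.2323, 0.0031]
eef_rot: [0.001, 0.223, 0.975, 0.0]
wrist_force: [-0.8, -0.0, 3.9]
opening: 0.134
grasp_force: 59.1
```

Run:
```python
from h import *
s=[.522,-.067,.055]
xy=toworld([-.048,0],s); print(xy,move_to(xy,.07,.055))
```

```text
[ 0.47407258 -0.06963867] (array([-100.8, -286.7,  -67. ]), np.float64(-0.5057472871183357), np.float64(2.6908453664714576))
```

Request:
{"method": "move_arm", "body": {
  "series": [
    [[0,0,0,-25,0],[0,0,0,-55,0],[0,-12,-36,-67,-0.1],[0,-25,-72,-67,-0.2],[0,-38,-108,-67,-0.3],[0,-51,-145,-67,-0.4],[0,-64,-182,-67,-0.506],[0,-77,-219,-67,-0.506],[0,-89,-254,-67,-0.506],[0,-101,-287,-67,-0.506]]
  ]
}}

```text
time_s: 4.03
eef_pos: [0.4729, -0.0721, 0.0695]
eef_rot: [0.0, -0.027, 1.0, -0.0]
wrist_force: [0.7, -0.5, -0.9]
opening: 0.136
grasp_force: 58.9
```

Run:
```python
from h import *
for n in ("top","side"):
    im,d=camera(n); cv2.imwrite(f"pics/{n}1.png",im); np.save(f"{n}1.npy",d)
s=[.522,-.067,.055]
print(move_to(toworld([-.048,0],s),.07,.055), ctrl.get_obs()["eef_pos"])
ims=[]
for n in ("top","side"):
    im=cv2.imread(f"pics/{n}1.png"); c=proj(n,[[.52,-.08,.03]])[0].astype(int)
    ims.append(cv2.resize(im[c[1]-50:c[1]+50,c[0]-50:c[0]+50],(400,400),interpolation=cv2.INTER_CUBIC)); print(n,c)
cv2.imwrite("pics/c1.png",np.hstack(ims))
```

```text
(array([-0.6,  5.3, -0.1]), np.float64(-0.0053349767274903925), np.float64(-3.0919276303172833)) [ 0.47372973 -0.07495087  0.06990532]
top [309 233]
side [275 248]
```

View pics/c1.png

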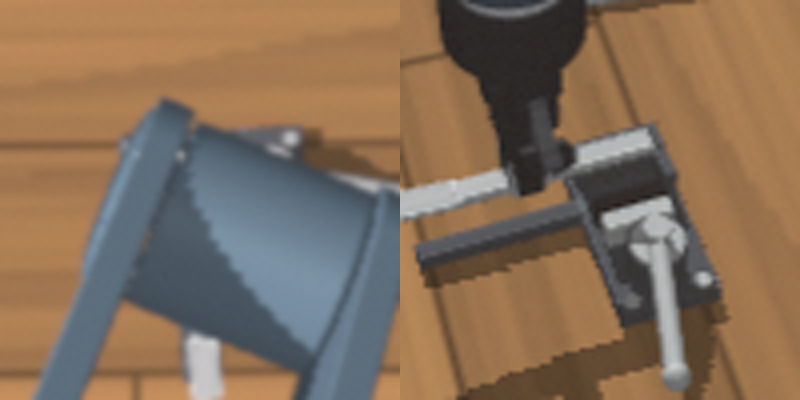

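The lever is held level, its tail above the channel mouth (in the side crop at about (655,135)), and the handle is still open. I'll refine the vise's sideways position relative to the held lever.

Run:
```python
from h import *
s0=np.array([.522,-.067,.055])
def load(n,i):
    big=cv2.resize(cv2.imread(f"pics/{n}{i}.png"),None,fx=4,fy=4,interpolation=cv2.INTER_CUBIC).astype(float)
    mx=big.max(2); return big,mx,(mx-big.min(2))/np.maximum(mx,1)
def P(n,mask,z):
    v,u=np.nonzero(mask); return atz(n,np.c_[(u+.5)/4-.5,(v+.5)/4-.5],z)
for n in ("top","side"):
    big,mx,r=load(n,0)
    w=tovise(P(n,(r<.35)&(mx<150),.012),s0)
    for lo,hi in ((-.11,-.085),(-.085,-.06),(-.06,-.035)):
        k=(w[:,0]>lo)&(w[:,0]<hi)&(abs(w[:,1])<.03); y=w[k,1]; print(n,"rail y",np.percentile(y,[3,50,97]).round(4))
    k=(abs(w[:,1])<.003)&(w[:,0]<-.05)&(w[:,0]>-.14); print("rail end",w[k,0].min().round(4))
    k=(w[:,0]>-.03)&(w[:,0]<.06)&(w[:,1]>-.1)&(w[:,1]<.06); print("base y+ pct",np.percentile(w[k,1],[1,99]).round(4),"x",np.percentile(w[k,0],[1,99]).round(4))
# held lever in side view now
big,mx,r=load("side",1); o=ctrl.get_obs(); z=o["eef_pos"][2]+.004
w=P("side",(r<.2)&(mx>150),z); L=tovise(w,np.r_[o["eef_pos"][:2],o and -np.pi/1+0+np.pi+.05])
for lo,hi in ((-.06,-.04),(-.04,-.02),(.02,.045),(.045,.07)):
    k=(L[:,0]>lo)&(L[:,0]<hi)&(abs(L[:,1])<.02); print("held y rel",np.percentile(L[k,1],[3,50,97]).round(4))
k=abs(L[:,1])<.006; k&=abs(L[:,0])<.1; print("held x ends",np.percentile(L[k,0],[.5,99.5]))
print(o["eef_pos"],o["eef_rot"])
```

```text
top rail y [-0.0069  0.0001  0.0072]
top rail y [-0.0069  0.0001  0.007 ]
top rail y [-0.007   0.      0.0069]
rail end -0.1161
base y+ pct [-0.0918  0.0378] x [-0.0255  0.0456]
side rail y [-0.0117 -0.0026  0.0066]
side rail y [-0.0116 -0.0027  0.0062]
side rail y [-0.0118 -0.0029  0.0062]
rail end -0.1158
base y+ pct [-0.0902  0.0452] x [-0.026  0.049]
held y rel [-0.0107 -0.0023  0.0062]
held y rel [-0.0085 -0.0023  0.004 ]
held y rel [-0.008  -0.0026  0.0041]
held y rel [-0.0081 -0.0019  0.0043]
held x ends [-0.07483959  0.07446654]
[ 0.47372973 -0.07495087  0.06990532] [ 6.77058403e-04 -2.48292729e-02  9.99690967e-01 -1.00915305e-03]
```

Request:
{"method": "move_arm", "body": {
  "series": [
    [[0,0,1,0,0],[0,0,2,5,0],[0,0,3,10,0],[0,0,4,15,0],[0,0,5,18,0],[0,0,5,20,0],[0,0,5,20,0],[0,0,5,20,0],[0,0,5,20,0],[0,0,5,20,0]]
  ]
}}

```text
time_s: 4.97
eef_pos: [0.4735, -0.0653, 0.0496]
eef_rot: [0.0, -0.028, 1.0, -0.0]
wrist_force: [-0.0, 0.7, -0.0]
opening: 0.134
grasp_force: 58.9
```

```bash
cat > held.py <<'E'
from h import *
import sys
i=sys.argv[1]; s0=np.array([.522,-.067,.055])
o=ctrl.get_obs(); im,d=camera("side"); cv2.imwrite(f"pics/side{i}.png",im)
big=cv2.resize(im,None,fx=4,fy=4,interpolation=cv2.INTER_CUBIC).astype(float); mx=big.max(2); r=(mx-big.min(2))/np.maximum(mx,1)
v,u=np.nonzero((r<.2)&(mx>150)); w=atz("side",np.c_[(u+.5)/4-.5,(v+.5)/4-.5],o["eef_pos"][2]+.005)
L=tovise(w,np.r_[o["eef_pos"][:2],s0[2]])
for lo,hi in ((-.07,-.05),(-.04,-.02),(.02,.045),(.045,.07)):
    k=(L[:,0]>lo)&(L[:,0]<hi)&(abs(L[:,1])<.02)
    if k.any(): print("held y rel",np.percentile(L[k,1],[3,50,97]).round(4))
k=abs(L[:,1])<.006; k&=abs(L[:,0])<.1; print("ends",np.percentile(L[k,0],[.5,99.5]))
print(o["eef_pos"].round(4),"yaw",move_to([0,0],0,s0[2],o)[1],"TCP in vise",tovise(o["eef_pos"][None],s0))
E
python3 held.py 2
```

```text
held y rel [-0.008   0.0005  0.009 ]
held y rel [-0.0065 -0.0001  0.0062]
held y rel [-0.0061 -0.0004  0.0061]
held y rel [-0.0061 -0.0001  0.0059]
ends [-0.07436908  0.07409119]
[ 0.4735 -0.0653  0.0496] yaw 0.000235128726265188 TCP in vise [[-0.04829828  0.00438026]]
```

Request:
{"method": "move_arm", "body": {
  "series": [
    [[0,0,-2,0,0],[0,0,-3.4,0,0],[0,0,-3.4,0,0],[0,0,-3.4,8,0],[0,0,-3.4,16,0],[0,0,-3.4,24,0],[0,0,-3.4,30,0],[0,0,-3.4,33.5,0],[0,0,-3.4,33.5,0],[0,0,-3.4,33.5,0]]
  ]
}}

```text
time_s: 5.85
eef_pos: [0.4733, -0.0685, 0.0154]
eef_rot: [-0.0, -0.028, 1.0, 0.0]
wrist_force: [0.3, 0.4, -0.3]
opening: 0.138
grasp_force: 58.9
```

```bash
python3 held.py 3
```

```text
held y rel [-0.008   0.0005  0.009 ]
held y rel [-0.0061  0.0001  0.0064]
held y rel [-0.0181 -0.0006  0.0057]
held y rel [-0.0199 -0.0182 -0.0165]
ends [-0.07447896  0.03811218]
[ 0.4733 -0.0685  0.0154] yaw 0.0002444826004577294 TCP in vise [[-0.04871304  0.001189  ]]
```

Request:
{"method": "move_arm", "body": {
  "series": [
    [[0,-2,0,0,0],[0,-4,0,0,0],[0,-6,0,0,0],[0,-8,0,0,0],[0,-9,0,0,0],[0,-10,0,0,0],[0,-10.5,0,0,0],[0,-11,0,0,0],[0,-11,0,0,0],[0,-11,0,0,0]]
  ]
}}

```text
time_s: 6.73
eef_pos: [0.4829, -0.0678, 0.0154]
eef_rot: [-0.002, -0.028, 1.0, 0.0]
wrist_force: [-5.6, -2.1, 1.5]
opening: 0.135
grasp_force: 59.2
```

Request:
{"method": "move_arm", "body": {
  "series": [
    [[0,-1,0,0,0],[0,-2,0,0,0],[0,-2,0,0,0],[0,-2,0,0,0],[0,-2,0,0,0],[0,-2,0,0,0],[0,-2,0,0,0],[0,-2,0,0,0],[0,-2,0,0,0],[0,-2,0,0,0]]
  ]
}}

```text
time_s: 7.57
eef_pos: [0.483, -0.0678, 0.0153]
eef_rot: [-0.004, -0.028, 1.0, 0.0]
wrist_force: [-14.0, -3.1, 8.6]
opening: 0.133
grasp_force: 60.2
```

```bash
python3 held.py 4
python3 - <<'E'
import cv2
from h import proj
im=cv2.imread("pics/side4.png"); c=proj("side",[[.5,-.08,.03]])[0].astype(int)
cv2.imwrite("pics/c4.png",cv2.resize(im[c[1]-60:c[1]+60,c[0]-70:c[0]+70],None,fx=5,fy=5,interpolation=cv2.INTER_CUBIC))
E
```

```text
held y rel [-0.0079  0.0005  0.009 ]
held y rel [-0.0065 -0.0001  0.0063]
held y rel [-0.0199 -0.0184 -0.0166]
held y rel [-0.0199 -0.0183 -0.0167]
ends [-0.07450803 -0.01241028]
[ 0.483  -0.0678  0.0153] yaw 0.0009521497009616908 TCP in vise [[-0.03895691  0.00136766]]
```

View pics/c4.png

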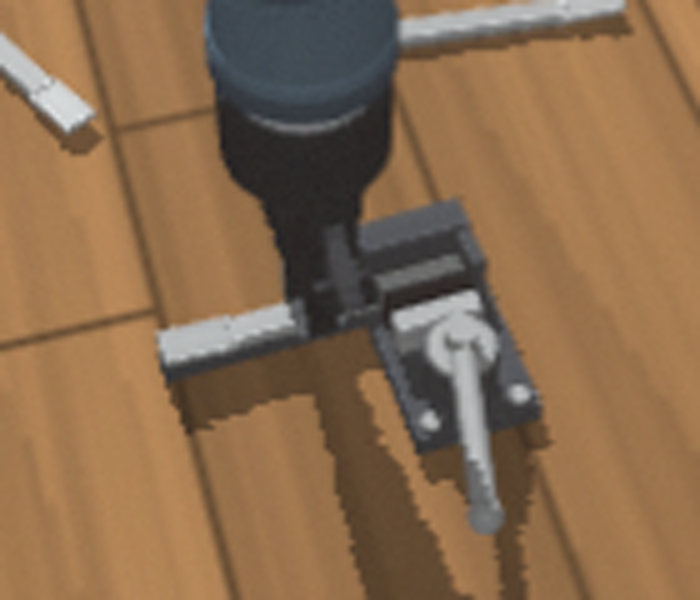

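The lever lies in the channel along the rail with its tail meeting the end stop at crop (470,265), and the push stalled there at 14 N. I'll ease off, release and lift.

Request:
{"method": "move_arm", "body": {
  "series": [
    [[0,1.5,0,0,0],[0,2,0,0,0],[0,2,0,0,0],[0.2,2,0,0,0],[0.4,2,0,0,0],[0.4,2,0,0,0],[0.4,2,0,0,0],[0.4,2,0,0,0],[0.4,2,0,-10,0],[0.4,2,0,-30,0]]
  ]
}}

```text
time_s: 8.45
eef_pos: [0.4826, -0.0673, 0.0447]
eef_rot: [-0.002, -0.028, 1.0, 0.001]
wrist_force: [-0.1, -0.6, 0.0]
opening: 0.399
grasp_force: 0.0
```

Run:
```python
from h import *
s=np.array([.522,-.067,.055]); o=ctrl.get_obs(); print(o["eef_pos"],o["q"].round(2))
for th in (-1.82,):
    u=np.array([np.cos(th),np.sin(th)]); nn=np.array([-u[1],u[0]])
    p=np.array([.015,-.055])+.075*u-.045*nn
    print("start pt",p,toworld(p,s),move_to(toworld(p,s),.10,s[2]+th))
    print(move_to(toworld(p,s),.032,s[2]+th))
```

```text
[ 0.48263738 -0.06725268  0.04469712] [-0.38  0.26  1.95  0.    0.94 -2.01]
start pt [-0.04710733 -0.11658473] [ 0.48137283 -0.18599804] (array([   8. , -118.4,  -55.5]), np.float64(-1.3214322641980907), np.float64(-3.086432264198091))
(array([   7.8, -118.5,   12.5]), np.float64(-1.3214322641980907), np.float64(-3.086432264198091))
```

Request:
{"method": "move_arm", "body": {
  "series": [
    [[0.4,0,0,-35,0],[0.2,0,0,-55,0.12],[0,2,-20,-55,0.24],[0,3,-40,-55,0.36],[0,4,-60,-55,0.48],[0,6,-80,-55,0.6],[0,7,-100,-55,0.72],[0,8,-118,-55,0.84],[0,8,-118,-55,0.96],[0,8,-118,-55,1.08]]
  ]
}}

```text
time_s: 9.28
eef_pos: [0.4832, -0.1876, 0.1018]
eef_rot: [0.001, 0.494, 0.87, -0.0]
wrist_force: [0.2, -0.3, -0.2]
opening: -0.004
grasp_force: 0.0
```

Request:
{"method": "move_arm", "body": {
  "series": [
    [[0,0,0,0,0.12],[0,0,0,0,0.24],[0,0,0,0,0.36],[0,0,0,0,0.48],[0,0,0,0,0.6],[0,0,0,0,0.72],[0,0,0,0,0.84],[0,0,0,0,0.96],[0,0,0,0,1.08],[0,0,0,0,1.2]]
  ]
}}

```text
time_s: 10.12
eef_pos: [0.4832, -0.1863, 0.1017]
eef_rot: [0.0, 0.898, 0.44, 0.0]
wrist_force: [0.0, 0.5, -0.4]
opening: -0.003
grasp_force: 0.0
```

Run:
```python
from h import *
s=np.array([.522,-.067,.055]); o=ctrl.get_obs(); print(o["eef_pos"],o["q"].round(2),o["time_s"],o["opening"])
im,d=camera("top"); cv2.imwrite("pics/top5.png",im)
im,d=camera("side"); cv2.imwrite("pics/side5.png",im)
c=proj("side",[[.5,-.08,.03]])[0].astype(int)
cv2.imwrite("pics/c5.png",cv2.resize(im[c[1]-60:c[1]+60,c[0]-70:c[0]+70],None,fx=5,fy=5,interpolation=cv2.INTER_CUBIC))
th=-1.82;u=np.array([np.cos(th),np.sin(th)]); nn=np.array([-u[1],u[0]])
p=np.array([.015,-.055])+.075*u-.045*nn
print(move_to(toworld(p,s),.032,s[2]+th+np.pi/2))
# lever tail in vise from side view
big=cv2.resize(im,None,fx=4,fy=4,interpolation=cv2.INTER_CUBIC).astype(float); mx=big.max(2); r=(mx-big.min(2))/np.maximum(mx,1)
v,u=np.nonzero((r<.25)&(mx>110)); w=tovise(atz("side",np.c_[(u+.5)/4-.5,(v+.5)/4-.5],.020),s)
for lo,hi in ((-.105,-.09),(-.07,-.05),(-.04,-.02),(-.01,.01),(.015,.03)):
    k=(w[:,0]>lo)&(w[:,0]<hi)&(abs(w[:,1])<.016); print(lo,np.percentile(w[k,1],[3,50,97]).round(4) if k.any() else None)
k=(abs(w[:,1])<.005)&(abs(w[:,0]+.03)<.1); print("x ends",np.percentile(w[k,0],[.5,99.5]).round(4))
```

```text
[ 0.48320357 -0.1863192   0.10174139] [-0.6   0.21  1.86  0.    1.07  0.06] 10.1167 -0.0025486292106998054
(array([-0.9, -1.7, 69.6]), np.float64(1.109849456942233), np.float64(0.9156457837371293))
-0.105 [-0.0078  0.0015  0.011 ]
-0.07 [-0.0071 -0.0011  0.0077]
-0.04 None
-0.01 None
0.015 None
x ends [-0.1151 -0.0427]
```

View pics/c5.png

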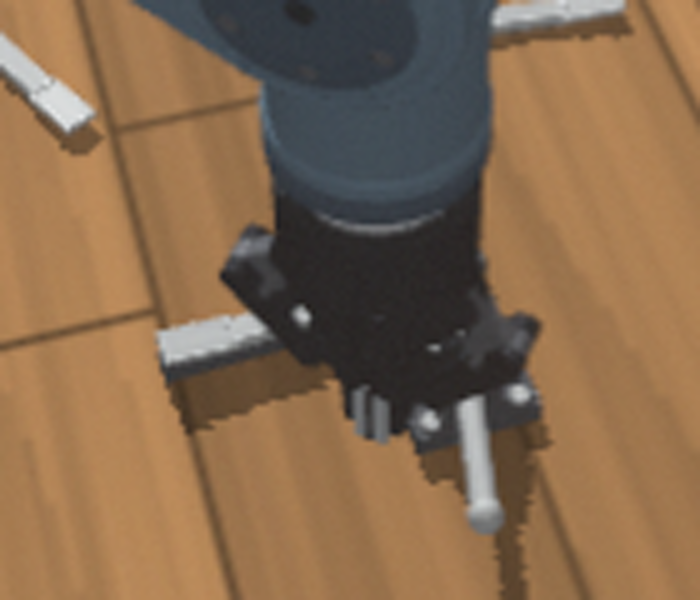

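The lever's spoon end has not moved, at crop (165,340) as before release, and the closed fingers hover left of the handle at crop (370,415).

Request:
{"method": "move_arm", "body": {
  "series": [
    [[0,0,0,0,0.12],[0,0,0,0,0.24],[0,0,0,0,0.36],[0,0,0,0,0.48],[0,0,0,0,0.6],[0,0,0,10,0.72],[0,0,0,30,0.84],[0,0,0,50,0.96],[0,0,0,65,1.08],[0,0,0,70,1.11]]
  ]
}}

```text
time_s: 11.05
eef_pos: [0.4816, -0.1853, 0.029]
eef_rot: [-0.001, 0.995, -0.097, -0.002]
wrist_force: [0.1, 0.2, -0.1]
opening: -0.008
grasp_force: 0.0
```

```bash
cat > arc.py <<'E'
from h import *
import sys
# finger centre at pin + r*u - g*nn for handle angles; shifts in tool frame from now
s=np.array([.522,-.067,.055]); o=ctrl.get_obs(); print(o["eef_pos"],o["q"].round(2),o["time_s"],o["wrist_force"].round(1))
v=tovise(o["eef_pos"][None],s)[0]-[.015,-.055]
g=float(sys.argv[1])/1e3
for th in map(float,sys.argv[2:]):
    u=np.array([np.cos(th),np.sin(th)]); nn=np.array([-u[1],u[0]])
    p=np.array([.015,-.055])+.075*u-g*nn
    a,t,_=move_to(toworld(p,s),.032,s[2]+th+np.pi/2,o); print(th,a,round(t,3))
E
python3 arc.py 17 -1.82 -1.7 -1.6 -1.5 -1.4 -1.3 -1.2 -1.1 -1.0 -.9 -.8
```

```text
[ 0.48160742 -0.18532229  0.02896915] [-0.6   0.34  1.88 -0.    0.93  1.17] 11.05 [ 0.1  0.2 -0.1]
-1.82 [27.9  0.7 -3.1] -0.001
-1.7 [37.   2.2 -3.2] -0.121
-1.6 [44.7  2.6 -3.2] -0.221
-1.5 [52.3  2.2 -3.2] -0.321
-1.4 [60.   1.1 -3.2] -0.421
-1.3 [67.4 -0.8 -3.2] -0.521
-1.2 [74.6 -3.4 -3.3] -0.621
-1.1 [81.6 -6.8 -3.3] -0.721
-1.0 [ 88.1 -10.8  -3.3] -0.821
-0.9 [ 94.2 -15.4  -3.3] -0.921
-0.8 [ 99.9 -20.6  -3.3] -1.021
```

Request:
{"method": "move_arm", "body": {
  "series": [
    [[0,8,0,0,0],[0,15,0,0,0],[0,20,0.5,0,0],[0,23,0.5,0,0],[0,26,0.7,0,0],[0,28,1,0,-0.02],[0,31,1.4,0,-0.05],[0,34,1.8,0,-0.08],[0,37,2.2,0,-0.12],[0,40,2.4,0,-0.16]]
  ]
}}

```text
time_s: 11.88
eef_pos: [0.5195, -0.1961, 0.0308]
eef_rot: [-0.0, 1.0, -0.015, -0.003]
wrist_force: [-11.5, -1.2, 8.2]
opening: -0.001
grasp_force: 5.7
```

```bash
python3 arc.py 17 -1.65 -1.6 -1.55 -1.5 -1.45 -1.4 -1.35 -1.3 -1.25 -1.2 -1.15
```

```text
[ 0.51953149 -0.19613405  0.03077148] [-0.57  0.41  1.78 -0.    0.96  1.03] 11.8833 [-11.5  -1.2   8.2]
-1.65 [ 1.6 -0.5 -1.2] -0.005
-1.6 [ 5.4  0.2 -1.3] -0.055
-1.55 [ 9.2  0.8 -1.3] -0.105
-1.5 [13.   1.1 -1.3] -0.155
-1.45 [16.9  1.3 -1.3] -0.205
-1.4 [20.7  1.3 -1.3] -0.255
-1.35 [24.6  1.  -1.4] -0.305
-1.3 [28.4  0.6 -1.4] -0.355
-1.25 [32.2  0.  -1.4] -0.405
-1.2 [36.  -0.8 -1.4] -0.455
-1.15 [39.7 -1.7 -1.4] -0.505
```

Request:
{"method": "move_arm", "body": {
  "series": [
    [[0,3,1,0,-0.02],[0,6,2.5,0,-0.05],[0,9,4,0,-0.1],[0,12,5,0,-0.14],[0,15,6,0,-0.18],[0,18,6.2,0,-0.22],[0,21,6.2,0,-0.26],[0,24,6,0,-0.3],[0,24,6,0,-0.3],[0,24,6,0,-0.3]]
  ]
}}

```text
time_s: 12.72
eef_pos: [0.5417, -0.2011, 0.0295]
eef_rot: [-0.003, 0.991, 0.134, -0.004]
wrist_force: [-11.6, 3.5, 4.8]
opening: -0.001
grasp_force: 5.4
```

View pics/c6.png

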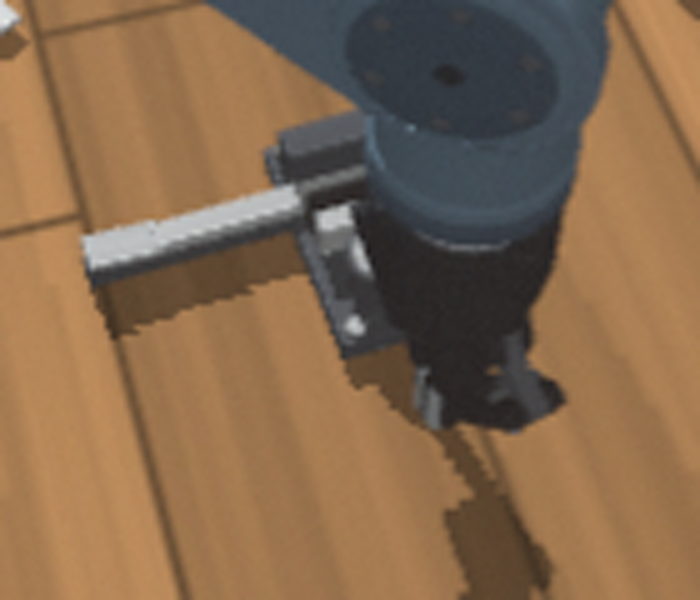

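The lever still lies straight on the rail and in the channel, and the closed fingers are at the handle at crop (450,410). I'll keep pushing along the arc.

Request:
{"method": "move_arm", "body": {
  "series": [
    [[0,3,1,0,-0.03],[0,7,2,0,-0.07],[0,10,2.6,0,-0.1],[0,14,3,0,-0.15],[0,17,3.2,0,-0.18],[0,20,3.2,0,-0.22],[0,23,3,0,-0.26],[0,26,2.8,0,-0.3],[0,26,2.8,0,-0.3],[0,26,2.8,0,-0.3]]
  ]
}}

```text
time_s: 13.6
eef_pos: [0.5684, -0.1978, 0.0294]
eef_rot: [-0.002, 0.96, 0.281, -0.003]
wrist_force: [-7.6, 0.3, -0.7]
opening: -0.001
grasp_force: 3.0
```

```bash
python3 arc.py 17 -1.2 -1.1 -1.0 -.9 -.8 -.7 -.6 -.5
```

```text
[ 0.56842059 -0.19775749  0.02941908] [-0.53  0.49  1.65 -0.    1.    0.47] 13.6 [-7.6  0.3 -0.7]
-1.2 [-10.9  -3.2  -2.5] 0.143
-1.1 [-3.1 -0.7 -2.6] 0.043
-1.0 [ 4.9  0.9 -2.6] -0.057
-0.9 [13.1  1.8 -2.6] -0.157
-0.8 [21.2  1.8 -2.7] -0.257
-0.7 [29.4  1.  -2.7] -0.357
-0.6 [37.4 -0.6 -2.7] -0.457
-0.5 [45.2 -3.  -2.8] -0.557
```

Request:
{"method": "move_arm", "body": {
  "series": [
    [[0,3,0.5,0,-0.03],[0,6,1,0,-0.07],[0,9,1.4,0,-0.1],[0,12,1.6,0,-0.14],[0,15,1.8,0,-0.18],[0,18,1.8,0,-0.22],[0,21,1.8,0,-0.26],[0,24,1.6,0,-0.3],[0,26,1.4,0,-0.32],[0,26,1.4,0,-0.32]]
  ]
}}

```text
time_s: 14.43
eef_pos: [0.5944, -0.1859, 0.0309]
eef_rot: [0.0, 0.903, 0.43, 0.0]
wrist_force: [-0.3, -0.4, 0.1]
opening: 0.002
grasp_force: 0.0
```

```bash
python3 arc.py 17 -.8 -.7 -.6 -.5 -.4 -.3 -.2 -.1
python3 - <<'E'
from h import *
im,d=camera("side"); cv2.imwrite("pics/side7.png",im)
c=proj("side",[[.54,-.12,.03]])[0].astype(int)
cv2.imwrite("pics/c7.png",cv2.resize(im[c[1]-60:c[1]+60,c[0]-70:c[0]+70],None,fx=5,fy=5,interpolation=cv2.INTER_CUBIC))
E
```

```text
[ 0.59440929 -0.18589518  0.03087967] [-0.49  0.52  1.6   0.    1.02  0.19] 14.4333 [-0.3 -0.4  0.1]
-0.8 [-6.  -4.3 -1.1] 0.063
-0.7 [ 2.  -2.5 -1.1] -0.037
-0.6 [10.1 -1.5 -1.1] -0.137
-0.5 [18.3 -1.3 -1.1] -0.237
-0.4 [26.4 -2.  -1.1] -0.337
-0.3 [34.5 -3.4 -1.1] -0.437
-0.2 [42.3 -5.7 -1.1] -0.537
-0.1 [49.9 -8.7 -1.1] -0.637
```

View pics/c7.png

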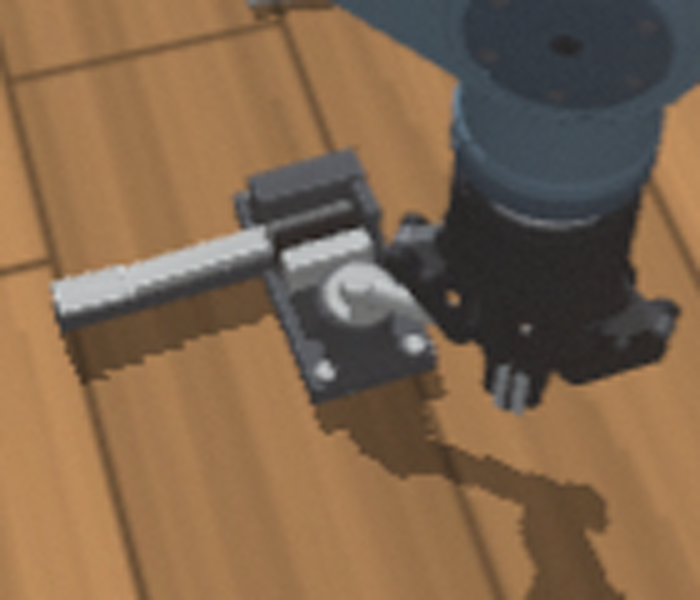

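The handle has snapped past centre, away from the fingers: in the crop it now leads from the pin at (350,290) toward (430,325), behind the gripper. I'll follow on to just short of home.

Request:
{"method": "move_arm", "body": {
  "series": [
    [[0,4,-2,0,-0.05],[0,8,-1.7,0,-0.1],[0,12,-1.5,0,-0.16],[0,16,-1.4,0,-0.21],[0,20,-1.5,0,-0.26],[0,23,-1.7,0,-0.3],[0,26,-2,0,-0.34],[0,28,-2.3,0,-0.36],[0,30,-2.7,0,-0.387],[0,30,-2.7,0,-0.387]]
  ]
}}

```text
time_s: 15.32
eef_pos: [0.6113, -0.1611, 0.0312]
eef_rot: [0.0, 0.804, 0.595, 0.0]
wrist_force: [-0.4, 0.2, -0.3]
opening: 0.003
grasp_force: 0.0
```

```bash
python3 arc.py 17 -.35 -.3 -.25 -.2 -.15 -.1 -.05 0
python3 - <<'E'
from h import *
s=np.array([.522,-.067,.055])
for n in ("side","top"):
    im,d=camera(n); cv2.imwrite(f"pics/{n}8.png",im)
    for r in outline_of("cam",n)[:2]:
        v,u=np.nonzero(r["region"]); w=tovise(atz(n,np.c_[u,v],.050),s)-[.015,-.055]; rr=np.hypot(*w.T); k=rr>.03
        print(n,r["conf"],len(u),rr.max(),np.percentile(np.arctan2(w[k,1],w[k,0]),[5,25,50,75,95]).round(3) if k.any() else 0)
E
```

```text
[ 0.61131722 -0.16106313  0.03115506] [-0.45  0.54  1.58  0.    1.03 -0.15] 15.3167 [-0.4  0.2 -0.3]
-0.35 [ 0.5  0.1 -0.8] -0.001
-0.3 [ 4.5  0.9 -0.8] -0.051
-0.25 [ 8.6  1.4 -0.8] -0.101
-0.2 [12.7  1.8 -0.8] -0.151
-0.15 [16.7  1.9 -0.8] -0.201
-0.1 [20.8  1.8 -0.8] -0.251
-0.05 [24.9  1.6 -0.8] -0.301
0.0 [29.   1.1 -0.8] -0.351
side 0.72 200 0.03855809091767296 [-0.477 -0.443 -0.389 -0.312 -0.192]
side 0.22 1454 0.13634828410871788 [-2.499 -1.555  1.445  2.157  2.931]
```

Request:
{"method": "move_arm", "body": {
  "series": [
    [[0,1,0.2,0,-0.01],[0,2,0.4,0,-0.02],[0,3,0.6,0,-0.04],[0,4,0.8,0,-0.05],[0,5,1,0,-0.06],[0,6,1.1,0,-0.07],[0,7,1.2,0,-0.08],[0,8,1.4,0,-0.1],[0,8,1.4,0,-0.1],[0,8,1.4,0,-0.1]]
  ]
}}

```text
time_s: 16.35
eef_pos: [0.6147, -0.1538, 0.0309]
eef_rot: [0.0, 0.773, 0.634, 0.0]
wrist_force: [-0.5, 0.0, -1.0]
opening: 0.0
grasp_force: 0.0
```

Request:
{"method": "move_arm", "body": {
  "series": [
    [[0,1,0.1,0,-0.01],[0,2,0.2,0,-0.02],[0,3,0.3,0,-0.03],[0,4,0.4,0,-0.04],[0,5,0.4,0,-0.05],[0,5.5,0.4,0,-0.06],[0,6,0.4,0,-0.07],[0,6,0.4,0,-0.07],[0,6,0.4,0,-0.07],[0,6,0.4,0,-0.07]]
  ]
}}

```text
time_s: 17.18
eef_pos: [0.6162, -0.1482, 0.0309]
eef_rot: [0.0, 0.751, 0.661, -0.0]
wrist_force: [0.0, 0.7, 0.2]
opening: 0.001
grasp_force: 0.0
```

Request:
{"method": "move_arm", "body": {
  "series": [
    [[0,0.7,0,0,-0.01],[0,1.4,0,0,-0.02],[0,2,0,0,-0.03],[0,2.5,0,0,-0.03],[0,3,0,0,-0.04],[0,3.5,0,0,-0.04],[0,4,0,0,-0.05],[0,4,0,0,-0.05],[0,4,0,0,-0.05],[0,4,0,0,-0.05]]
  ]
}}

```text
time_s: 18.02
eef_pos: [0.6167, -0.1442, 0.031]
eef_rot: [0.0, 0.734, 0.679, 0.0]
wrist_force: [0.7, -0.7, -0.3]
opening: -0.001
grasp_force: 0.6
```

Request:
{"method": "move_arm", "body": {
  "series": [
    [[0,0.4,0,0,-0.01],[0,0.8,0,0,-0.01],[0,1.2,0,0,-0.02],[0,1.6,0,0,-0.02],[0,2,0,0,-0.03],[0,2,0,0,-0.03],[0,2,0,0,-0.03],[0,2,0,0,-0.03],[0,2,0,0,-0.03],[0,2,0,0,-0.03]]
  ]
}}

```text
time_s: 18.85
eef_pos: [0.6168, -0.1422, 0.0309]
eef_rot: [-0.0, 0.724, 0.69, -0.0]
wrist_force: [1.3, -3.0, 0.8]
opening: -0.001
grasp_force: 1.0
```

```bash
python3 arc.py 17 -.1 -0.05
```

```text
[ 0.61681741 -0.14217339  0.030906  ] [-0.41  0.54  1.57 -0.    1.03 -0.37] 18.85 [ 1.3 -3.   0.8]
-0.1 [ 0.6  2.3 -1.1] -0.002
-0.05 [ 4.6  3.1 -1.1] -0.052
```

Request:
{"method": "move_arm", "body": {
  "series": [
    [[0,0.3,0,0,0],[0,0.6,0,0,0],[0,0.9,0,0,0],[0,1.2,0,0,0],[0,1.5,0,0,0],[0,1.5,0,0,0],[0,1.5,0,0,0],[0,1.5,0,0,0],[0,1.5,0,0,0],[0,1.5,0,0,0]]
  ]
}}

```text
time_s: 19.68
eef_pos: [0.617, -0.1407, 0.0309]
eef_rot: [0.0, 0.724, 0.69, 0.0]
wrist_force: [2.0, -2.2, 1.1]
opening: -0.001
grasp_force: 1.4
```

Request:
{"method": "move_arm", "body": {
  "series": [
    [[0,0.4,0,0,0],[0,0.8,0,0,-0.01],[0,1.2,0,0,-0.01],[0,1.6,0,0,-0.02],[0,2,0,0,-0.02],[0,2.3,0,0,-0.03],[0,2.5,0,0,-0.03],[0,2.5,0,0,-0.03],[0,2.5,0,0,-0.03],[0,2.5,0,0,-0.03]]
  ]
}}

```text
time_s: 20.52
eef_pos: [0.6174, -0.1389, 0.0311]
eef_rot: [0.001, 0.713, 0.701, -0.0]
wrist_force: [3.1, -5.7, -0.9]
opening: -0.003
grasp_force: 2.9
```

Request:
{"method": "move_arm", "body": {
  "series": [
    [[0,0.2,0,0,0],[0,0.4,0,0,0],[0,0.6,0,0,0],[0,0.8,0,0,0],[0,1,0,0,0],[0,1,0,0,0],[0,1,0,0,0],[0,1,0,0,0],[0,1,0,0,0],[0,1,0,0,0]]
  ]
}}

```text
time_s: 21.35
eef_pos: [0.6174, -0.1387, 0.0311]
eef_rot: [0.001, 0.713, 0.701, -0.0]
wrist_force: [2.0, -8.1, -0.7]
opening: 0.002
grasp_force: 4.2
```

Request:
{"method": "move_arm", "body": {
  "series": [
    [[0,0.4,0,0,0],[0,0.8,0,0,0],[0,1.2,0,0,0],[0,1.5,0,0,0],[0,1.5,0,0,0],[0,1.5,0,0,0],[0,1.5,0,0,0],[0,1.5,0,0,0],[0,1.5,0,0,0],[0,1.5,0,0,0]]
  ]
}}

```text
time_s: 22.18
eef_pos: [0.6174, -0.1383, 0.0312]
eef_rot: [0.002, 0.713, 0.701, -0.001]
wrist_force: [2.5, -12.3, -1.4]
opening: 0.001
grasp_force: 6.1
```

Request:
{"method": "move_arm", "body": {
  "series": [
    [[0,0.3,0,0,0],[0,0.6,0,0,0],[0,0.9,0,0,0],[0,0.9,0,0,0],[0,0.9,0,0,0],[0,0.9,0,0,0],[0,0.9,0,0,0],[0,0.9,0,0,0],[0,0.9,0,0,0],[0,0.9,0,0,0]]
  ]
}}

```text
time_s: 23.02
eef_pos: [0.6175, -0.1381, 0.0313]
eef_rot: [0.002, 0.713, 0.701, -0.001]
wrist_force: [1.2, -15.0, -1.6]
opening: 0.004
grasp_force: 7.2
```

Request:
{"method": "move_arm", "body": {
  "series": [
    [[0,-2,0,0,0],[0,-6,0,0,0],[0,-12,0,0,0],[0,-20,0,0,0],[0,-30,0,0,0],[0,-40,0,-10,0],[0,-60,0,-40,0],[0,-80,0,-75,0],[0,-110,0,-90,0],[0,-140,0,-100,0]]
  ]
}}

```text
time_s: 23.85
eef_pos: [0.6162, -0.277, 0.1356]
eef_rot: [0.003, 0.713, 0.701, 0.001]
wrist_force: [0.9, 0.5, 0.1]
opening: -0.0
grasp_force: 0.0
```

Run:
```python
from h import *
s=np.array([.522,-.067,.055]); print(ctrl.get_obs()["eef_pos"])
for n in ("side","top"):
    im,d=camera(n); cv2.imwrite(f"pics/{n}9.png",im); np.save(f"{n}9.npy",d)
    for r in outline_of("cam",n)[:1]:
        v,u=np.nonzero(r["region"]); w=tovise(atz(n,np.c_[u,v],.050),s)-[.015,-.055]; rr=np.hypot(*w.T); k=rr>.03
        print(n,r["conf"],len(u),rr.max(),np.percentile(np.arctan2(w[k,1],w[k,0]),[5,25,50,75,95]).round(3) if k.any() else 0)
    big=cv2.resize(im,None,fx=4,fy=4,interpolation=cv2.INTER_CUBIC).astype(float); mx=big.max(2); q=(mx-big.min(2))/np.maximum(mx,1)
    v,u=np.nonzero((q<.2)&(mx>140)); uv=np.c_[(u+.5)/4-.5,(v+.5)/4-.5]
    w=tovise(atz(n,uv,.048),s)-[.015,-.055]; k=(w[:,0]>.035)&(w[:,0]<.085)&(abs(w[:,1])<.03); print(n,"handle fit",np.polyfit(w[k,0],w[k,1],1).round(3),k.sum())
    w=tovise(atz(n,uv,.020),s); k=(w[:,0]>-.078)&(w[:,0]<-.02)&(abs(w[:,1]-.003)<.016)
    print("lever slope, y0",np.polyfit(w[k,0],w[k,1],1).round(4)); k=(abs(w[:,1]-.003)<.005)&(w[:,0]<-.05)&(w[:,0]>-.14); print("spoon end",np.percentile(w[k,0],.5).round(4))
ims=[]
for n in ("top","side"):
    im=cv2.imread(f"pics/{n}9.png"); c=proj(n,[[.52,-.08,.03]])[0].astype(int)
    ims.append(cv2.resize(im[c[1]-50:c[1]+50,c[0]-50:c[0]+50],(400,400),interpolation=cv2.INTER_CUBIC))
cv2.imwrite("pics/c9.png",np.hstack(ims))
```

```text
[ 0.61618099 -0.27701799  0.13559954]
side 0.52 315 0.09645612772600125 [-0.215 -0.151 -0.099 -0.048 -0.008]
side handle fit [-0.076  0.003] 881
lever slope, y0 [-0.0032  0.0044]
spoon end -0.1138
top 0.6 284 0.09628470222203017 [-0.181 -0.128 -0.076 -0.025  0.031]
top handle fit [-0.081  0.001] 1469
lever slope, y0 [0.0013 0.0045]
spoon end -0.1151
```

View pics/c9.png

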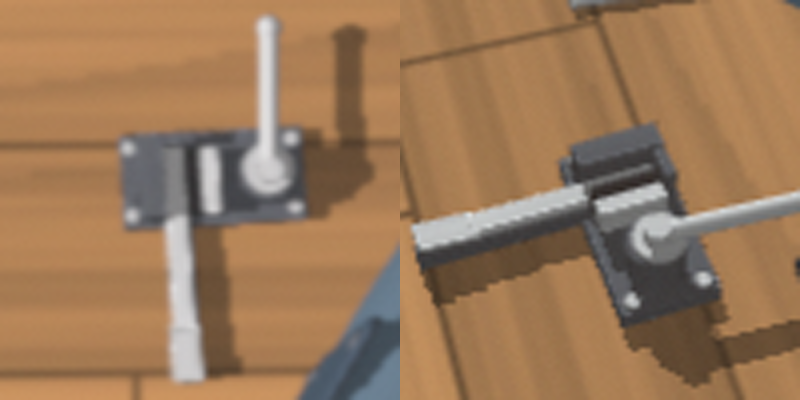

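The handle is home: it now points to -0.08 rad, which matches the open reading plus 1.75. In the crop it runs from the pin at (268,170) to (268,20). The lever lies straight against the fixed jaw with its tail still at the stop.

```bash
python3 -c "
from bench import order
print(order.hand_in())"
```

```text
the job is handed in; nothing more can be done
None
```

The tyre lever is clamped straight against the fixed jaw with its tail at the end stop, the cam handle was pressed home with about 15 N and let go, and the job is handed in; the judge's verdict was not shown.

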